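# Clamp the drying-rail tube in its hinged coupler

### The job

Swing the hinged half of the coupler over the steel tube and press it gently but firmly home (well under 30 N) so that its rubber liner bears on the tube. Then pull the red knob of the swing bolt out, bring the bolt upright into the slot over the lips, and let its collar down onto the fork so the tube stays clamped. Let go, keep the tube where it lies, and do not disturb the other things on the shelf.

Things in the scene. Friction and masses are not known exactly. Their poses are not given: they have to be found in the camera images.
- clamp: lower half (saddle) of a tube coupler on a fixed wooden board 160 x 270 x 18 mm. Origin: under the saddle's centre, on the work surface. z up; y along the tube; +x the hinge side, -x the swing-bolt side. Saddle floor z 34 mm, cheeks to z 50 mm, wooden rests under the tube's ends; hinge ears reach z 68 mm
- cap: the coupler's hinged half. Origin on the hinge axis, clamp point (42, 0, 60) mm; its y is the hinge axis. Shut (0 rad) its axes equal the clamp's; opening turns it about +y, lifting the free end (-x). Starts open 1.1 to 1.45 rad (max 1.6), stays where left: friction 0.3 N m, so 5 N moves it 54 mm from the hinge. Roof plate 36 mm wide, from the hinge to x -64, underside z 6, top z 14 mm
- push (a point): a point on the cap's top face where it can be pushed, 54 mm from the hinge (cap x -54, z 14 mm). A push of 10 to 15 N here, about 5 N of it hinge friction, seats the liner well (over 6 N on the tube, held a moment); over 30 N on the cap dents the tube. The bolt's spring is too weak to pull the cap home
- liner (a point): top face of the cap over its black rubber liner (cap x -42, z 14 mm). The liner, 22 x 30 mm, is under the plate here and bears on the tube; its thickness differs from day to day and is not measured, so the cap comes to bear at an opening anywhere between 0.02 and 0.13 rad: feel for it
- slot (a point): middle of the slot at the fork on the cap's free end, level with the prongs' top (cap x -75, z 14 mm). Two prongs, 10 mm wide at y +-11 mm, cap x -60 to -94, z 6 to 14 mm, leave a 12 mm slot open at the free end. Each ends in a lip (x -88 to -94 mm) 5 mm higher (z 19)
- tube: thin steel tube of a drying rail, 25 mm diameter, 240 mm long, loose, lying in the saddle along clamp y. Origin at its middle on its axis (46.5 mm above the work surface). Already in place; it only needs clamping
- bolt (a joint): swing bolt's angle (rad): 0 = upright (stop), positive = leaning away from the cap towards clamp -x, max 1.05; starts 0.6 to 0.95. Stays where left (friction 0.07 N m). Shank 8 mm diameter
- pivot (a point): swing bolt's pivot, clamp point (-33, 0, 30) mm; the bolt turns in the clamp's x-z plane
- knob (a joint): how far the knob is pulled out along the bolt (m), 0 = rest, max 0.028. A spring draws it back towards the pivot: 2.2 N at rest plus 0.1 N per mm
- ball (a point): centre of the red ball grip (26 mm diameter) at the bolt's outer end, 78.5 mm from the pivot with the knob at rest; ball and collar slide together along the bolt. Pinched from above with fingers closing along clamp y, the ball turns easily in the pinch
- collar (a point): centre of the underside of the knob's brass collar (18 mm diameter, 8 mm thick), 34 mm nearer the pivot than the ball's centre. Latched, it sits on both prongs' top behind the lips, bolt upright in the slot, knob 2 to 9 mm out. To pass over the lips the knob must be pulled out 20 mm or more
- glass: clear drinking glass, 66 mm across, 100 mm tall. Bystander, not to be moved. Origin centre of the underside
- bowl: white ceramic lidded sugar bowl, 94 mm across, 87 mm tall. Bystander, not to be moved. Origin centre of the underside
- sieve: red plastic sieve, 120 mm across with a 115 mm handle. Bystander, not to be moved. Origin mid-underside, at the bowl of the sieve
- spoon: stainless measuring spoon, 130 mm long, lying flat. Bystander, not to be moved. Origin centre of the underside
- opener: steel bottle opener with black grip, 120 mm long, lying flat. Bystander, not to be moved. Origin centre of the underside
- tray (a joint): orange sliding tray in the grey toolbox at the left: metres slid from its start (0), not to be moved
Mind the look-alikes: they are no part of the job. What is shaped like the tube but yellow is not meant.

How it is judged (in metres and radians):
On the way, in this order (a step that is already met when the one before it is completed fails the run):
1. the hinged half is pressed home: its liner bears on the tube with more than 6 N while the bolt is still out (contact force between cap and tube above 6 N and value of joint bolt above 0.4 rad), for 0.2 s.
2. the bolt stands upright in the slot, its collar down on the prongs behind the lips (value of joint bolt below 0.12 rad and z of collar in the frame of cap between 0.01 and 0.017 m), for 0.2 s.
At the end, for the whole second after the job is handed in: the bolt stands within 0.12 rad of upright, its collar rests on the prongs behind the lips (underside 10 to 17 mm up in the cap's frame, prong top 14 mm), the cap bears on the tube with over 1 N, the tube is at rest within 12 mm of where it lay, and nothing is held (all of step 2 and contact force between cap and tube above 1 N and distance of tube from where it was at the start of the episode below 0.012 m and linear speed of tube below 0.02 m/s); the robot touches nothing.
It fails at once if the coupler's hinged half is pushed with more than 30 N (contact force between any of the fingers, the arm and cap above 30 N).
It fails at once if a bystander is moved more than 25 mm (distance of any of glass, bowl, sieve, spoon, opener from where it was at the start of the episode above 0.025 m).
It fails at once if the toolbox tray is slid (value of joint tray above 0.025 m).
It also fails if it takes over 58 s, if anything falls off the work surface, if the arm or the gripper's body presses on something with over 40 N, if the wrist force passes 120 N, or if a joint passes its speed limit or range.

### The arm

A 6-joint arm with a two-finger parallel gripper is mounted at the origin on the work surface. World frame = base frame: x ahead of the robot, y to its left, z up, the work surface at z = 0. Lengths are in mm, angles in rad, forces in N, time in s.
With the tool pointing down it reaches from about 275 to 825 mm from the base axis. Payload 4.9 kg.
Tool frame: the origin (TCP) lies at the very end of the fingers, on their centre line; the grasp point (between the pads) lies 19 mm behind it; z points along the fingers, y is the direction in which the jaws open and shut (so a half turn about z gives the same grasp; the last joint's range is limited). The gripper opens to 85 mm and grips with 20 to 120 N. Pads are 22 mm wide; open, the fingers measure 114 mm over their backs; the gripper's body (76 mm by 85 mm) begins 54 mm behind the grasp point. The pads swing forward as they close: fully open they stand 13 mm farther back than shut.
Start: joints at [-1.399, 0.326, -0.193, 1.052, 0, 1.437], TCP at [165.593, -524.497, 231.281] pointing down, gripper open.
Joint ranges: [-2.65, 2.65], [-0.97, 1.79], [-1.3, 1.35], [-1.93, 2.1], [-1.47, 1.37], [-3.14, 3.14]. Speed limits (rad/s): [2.57, 2.57, 3.14, 3.14, 3.14, 3.14].

### API

Orientations are given as [roll, pitch, yaw] about the fixed x, y, z axes, in that order (R = Rz(yaw) Ry(pitch) Rx(roll)).
In Python, from bench import bot, solve_ik, imaging gives the robot as it stands. Calls block until the motion is done:
- bot.move_ptp(position, orientation): joint-space move of the TCP to a pose.
- bot.movel(position, rot=None, max_speed=150, threshold=None): straight line of the TCP; rot=None keeps the orientation; max_speed is the mean speed in mm/s. With threshold (N) it stops when the force on the tool has changed by that much, and returns True; else False.
- bot.move_j(angles): joint-space move.
- bot.grip(opening, effort=None): opening from 0.0 (shut) to 1.0 (fully open); effort is the grip in N (None keeps the last); returns when the fingers have stopped.
- bot.dwell(seconds).
- solve_ik(position, orientation): joint angles nearest the present ones, or None.
- bot.get_state(): the state.
- imaging.capture(name): name is "side" or "top"; returns the picture (480x640x3 uint8, blue, green, red); there is no depth.
- imaging.camera_model(name): a dict with "K" (3x3 intrinsics, pixels), "position" and "rotation" of the camera in the world. Camera axes: x right, y up, looking along -z (the intrinsics and any distortion apply to the point x, -y, -z); pixel columns grow to the right and rows downward; lengths in mm; the calibration is good to about 2 mm. A picture is of the moment at which its call begins. camera_model takes no time and is no camera call.
A pose or a line that the arm cannot do raises bot.IKError and nothing moves.
- bot.sign_off(): hands the job in, once; it reports no verdict.
The state is a dict: "t": time; "qpos": joint angles; "joint_velocities": joint speeds; "effort": joint torques, N m; "tcp_pos": TCP position; "orientation": TCP orientation; "contact_force": force on the tool from outside, world axes, zero at the start; "wrist_torque": the same for the moment, N m; "opening": opening from 0.0 (shut) to 1.0 (fully open).
Only numpy, scipy, OpenCV 4.12 (cv2) and the standard library are available. Lean on these libraries where they do the work, as an engineer would, in place of code of your own. Each camera call takes 0.05 s, during which the arm holds its last target.

## Working session

There is one attempt and no reset: what is moved stays moved. The work goes in short steps, each a Python script; the robot and the scene stay as the last script left them, time stands still between calls to the robot, and variables do not carry over. Pictures are saved under pics/ and viewed, and the job is handed in when it is done.

```bash
ls; mkdir -p pics
python3 - <<'E'
from bench import bot, imaging
import cv2
for n in("side","top"):
    cv2.imwrite(f"pics/{n}0.png",imaging.capture(n)); m=imaging.camera_model(n); print(n,m)
s=bot.get_state(); print(s["t"],s["tcp_pos"],s["orientation"],s["contact_force"])
E
```

```text
pics
side {'K': array([[523.1703477 ,   0.        , 322.26564865],
       [  0.        , 523.1703477 , 240.44864562],
       [  0.        ,   0.        ,   1.        ]]), 'position': array([ 390.78891691, -600.82128997,  933.28452333]), 'rotation': array([ 0.66394692,  0.00388397, -0.11605213])}
top {'K': array([[479.88463077,   0.        , 317.86882796],
       [  0.        , 479.88463077, 232.15077195],
       [  0.        ,   0.        ,   1.        ]]), 'position': array([385.30986254,  52.25069904, 986.24916575]), 'rotation': array([ 0.11249393,  0.00576409, -1.54615874])}
0.1 [ 165.49376902 -523.98188446  230.58660918] [-3.14006898e+00 -1.82035052e-04  3.05782631e-01] [-0.24158657 -0.85750823 -0.65939594]
```

View pics/side0.png

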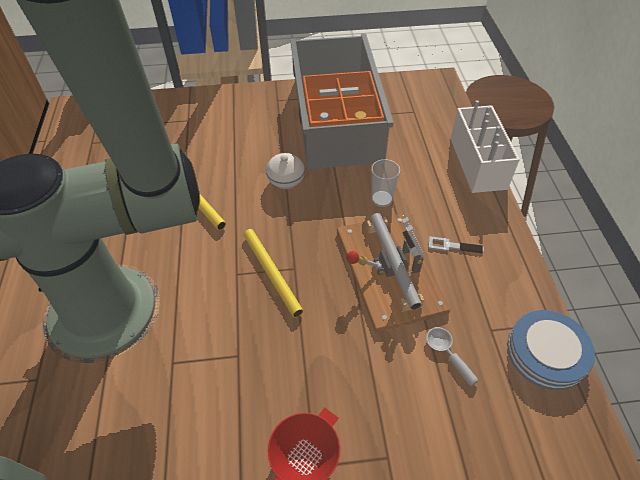

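View pics/top0.png

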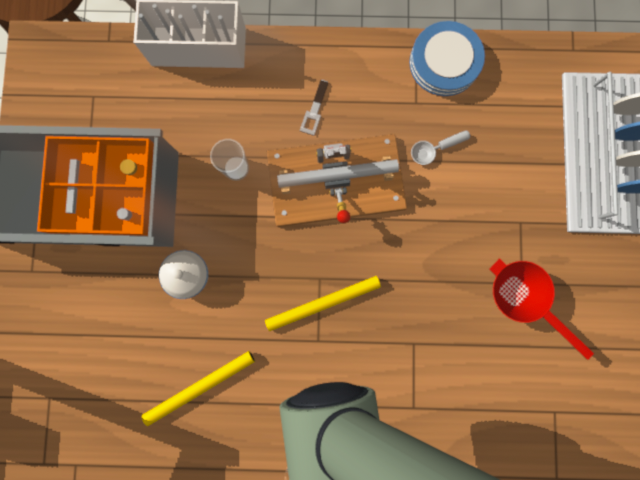

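The tube to clamp is the grey one: top view (278,181)-(398,166), side view (375,215)-(418,305). The look-alikes are two yellow tubes, at top (323,303) and (198,388). The red ball is at top (343,216) and side (353,257); the other red object is the sieve at top (523,291). The cap stands open at top (333,152). Next I'll check this in close crops and measure.

```bash
cat > h.py <<'E'
import numpy as np, cv2
from scipy.spatial.transform import Rotation as Ro
from bench import bot, imaging, solve_ik
def cam(n):
    m=imaging.camera_model(n); return m["K"],np.array(m["position"]),Ro.from_euler("xyz",m["rotation"]).as_matrix()
def ray(n,uv):
    K,p,R=cam(n); d=np.linalg.inv(K)@[uv[0],uv[1],1]; d=R@(d*[1,-1,-1]); return p,d/np.linalg.norm(d)
def onz(n,uv,z):
    p,d=ray(n,uv); return p+d*(z-p[2])/d[2]
def proj(n,X):
    K,p,R=cam(n); c=R.T@(np.array(X)-p)*[1,-1,-1]; u=K@c; return u[:2]/u[2]
def tri(a,b):
    p,d=ray("side",a);q,e=ray("top",b)
    s=np.linalg.lstsq(np.c_[d,-e],q-p,rcond=None)[0]
    A=p+d*s[0];B=q+e*s[1]; return (A+B)/2,np.linalg.norm(A-B)
E
python3 - <<'E'
from h import *
c={}
for n,(x0,y0,x1,y1) in dict(side=(320,190,460,340),top=(260,120,420,240)).items():
    im=cv2.imread(f"pics/{n}0.png"); cr=im[y0:y1,x0:x1]
    cv2.imwrite(f"pics/{n}0c.png",cv2.resize(cr,None,fx=4,fy=4,interpolation=cv2.INTER_CUBIC))
    hsv=cv2.cvtColor(im,cv2.COLOR_BGR2HSV)
    m=((hsv[...,0]<6)|(hsv[...,0]>174))&(hsv[...,1]>180)&(hsv[...,2]>60)
    k,l,st,ce=cv2.connectedComponentsWithStats(m.astype(np.uint8))
    for i in range(1,k):
        if st[i,4]>15 and x0<ce[i][0]<x1 and y0<ce[i][1]<y1: print(n,st[i],ce[i]); c[n]=ce[i]
print("ball",tri(c["side"],c["top"]))
E
```

```text
top [337 211  13  12 121] [342.97520661 216.39669421]Traceback (most recent call last):
  File "<stdin>", line 11, in <module>
KeyError: 'side'
```

```bash
sleep 0
python3 - <<'E'
from h import *
c={}
for n,(x0,y0,x1,y1) in dict(side=(320,190,460,340),top=(260,120,420,240)).items():
    im=cv2.imread(f"pics/{n}0.png")
    hsv=cv2.cvtColor(im,cv2.COLOR_BGR2HSV)
    m=((hsv[...,0]<6)|(hsv[...,0]>174))&(hsv[...,1]>150)&(hsv[...,2]>60)
    k,l,st,ce=cv2.connectedComponentsWithStats(m.astype(np.uint8))
    for i in range(1,k):
        if st[i,4]>15 and x0<ce[i][0]<x1 and y0<ce[i][1]<y1: print(n,st[i],ce[i]); c[n]=ce[i]
print("ball",tri(c["side"],c["top"]))
E
```

```text
side [347 251  12  13 121] [352.33057851 256.84297521]
top [337 211  13  12 121] [342.97520661 216.39669421]
ball (array([519.42769885,  12.91183268,  81.03820333]), np.float64(1.3370067872077647))
```

View pics/side0c.png

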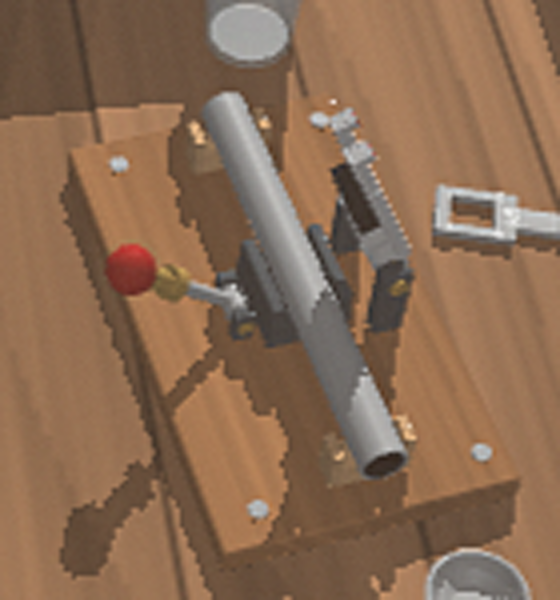

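View pics/top0c.png

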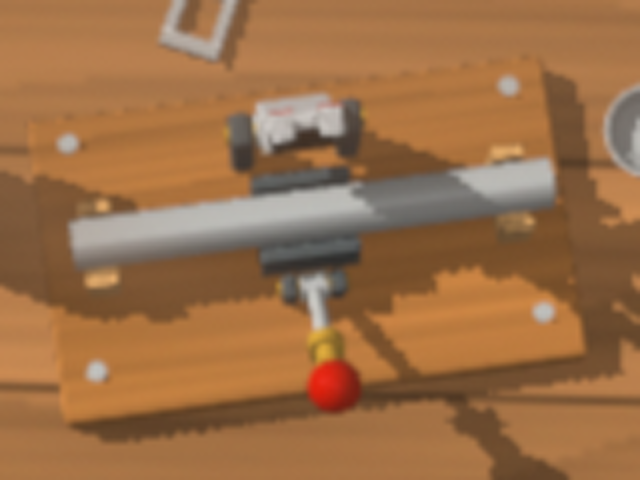

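Run:
```python
from h import *
T=lambda u,v:(260+u/4,120+v/4); S=lambda u,v:(320+u/4,190+v/4)
a=onz("top",T(74,245),46.5); b=onz("top",T(553,183),46.5)
print("tube top",a,b,np.linalg.norm(a-b),(a+b)/2)
a2=onz("side",S(224,101),46.5); b2=onz("side",S(382,462),46.5)
print("tube side",a2,b2,np.linalg.norm(a2-b2),(a2+b2)/2)
sc=[onz("top",T(*q),19) for q in((68,143),(509,85),(543,312),(96,371))]
ss=[onz("side",S(*q),19) for q in((120,164),None or (258,510),(482,453))]
print("screws",np.round(sc,1),np.mean(sc,0)); print(np.round(ss,1), (ss[0]+ss[2])/2)
for d in(a-b,a2-b2,sc[0]-sc[1],sc[3]-sc[2],ss[0]-ss[1]): print(np.degrees(np.arctan2(d[1],d[0]))-90)
```

```text
tube top [591.62029319 141.34413259  46.5       ] [628.77811084 -97.15232809  46.5       ] 241.37370438454096 [610.19920201  22.09590225  46.5       ]
tube side [595.25968286 145.54816963  46.5       ] [630.40079352 -93.72136046  46.5       ] 241.8363200375337 [612.83023819  25.91340459  46.5       ]
screws [[651.2 148.9  19. ]
 [687.3 -78.5  19. ]
 [568.4 -96.8  19. ]
 [532.5 130.5  19. ]] [609.86388481  26.02656038  19.        ]
[[535.2 129.6  19. ]
 [570.5 -97.8  19. ]
 [689.3 -78.8  19. ]] [612.2363765   25.38085316  19.        ]
8.855504993581633
8.355201074924352
9.00361739708805
8.967007489346855
8.81728097200876
```

The crops confirm it. The red ball (top 343,216) sits on the swing bolt, and the grey tube lies in the saddle. The clamp origin is about (611, 26) with yaw 0.155. The measured tube length is 241 mm against the stated 240, and the ball fits a bolt angle of about 0.86. Next I'll close the gripper and approach from the hinge side, above the open cap.

```bash
cat >> h.py <<'E'
O=np.array([611,26.,0]); YAW=0.155; ORI=[np.pi,0,YAW]
RC=Ro.from_euler("z",YAW).as_matrix()
def W(x,y,z): return O+RC@np.array([x,y,z],float)
def C(p): return RC.T@(np.array(p)-O)
def edge(a,cx=-54,cz=14): # leading finger edge -> TCP, clamp frame
    return W(42+cx*np.cos(a)+cz*np.sin(a)+11,0,60-cx*np.sin(a)+cz*np.cos(a))
def st(tag=""):
    s=bot.get_state(); print(tag,"t%.1f"%s["t"],"clampTCP",C(s["tcp_pos"]).round(1),"F",np.round(s["contact_force"],1),"op%.2f"%s["opening"]); return s
E
python3 - <<'E'
from h import *
bot.grip(0.0,40); st("shut")
p=edge(1.5)+RC@[14,0,0]
bot.move_ptp(p+[0,0,110],ORI); st("above")
bot.movel(p,max_speed=120); st("beside")
cv2.imwrite("pics/s1.png",imaging.capture("side")[100:400,220:620])
E
```

```text
shut t0.9 clampTCP [-525.1 -475.2  231.3] F [ 0.3 -0.4 -0.2] op0.00
above t3.6 clampTCP [ 77.   -1.1 224.9] F [-0.2 -0.3 -0.3] op0.00
beside t4.6 clampTCP [ 77.8  -0.2 115.8] F [ 0.7 -0.3 -0.7] op-0.00
```

View pics/s1.png

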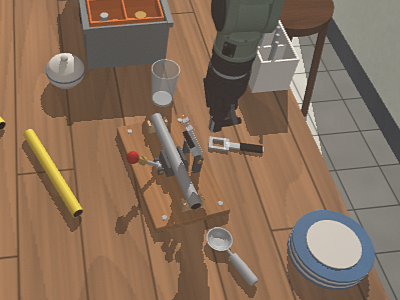

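The shut fingers (crop 217,128) stand free on the hinge side of the open cap (crop 188,125). Next I'll sweep it over along its arc.

Run:
```python
from h import *
for a in (1.5,1.25,1.0,0.75,0.55,0.38,0.25):
    bot.movel(edge(a),max_speed=70); s=st("a%.2f"%a)
    if np.linalg.norm(s["contact_force"])>18: print("high"); break
cv2.imwrite("pics/s2.png",cv2.resize(imaging.capture("side")[180:330,300:500],None,fx=4,fy=4,interpolation=cv2.INTER_CUBIC))
```

```text
a1.50 t5.0 clampTCP [ 6.340e+01 -1.000e-01  1.156e+02] F [ 0.2 -0.5  0.5] op0.00
a1.25 t5.4 clampTCP [ 4.960e+01 -1.000e-01  1.159e+02] F [ 0.5  0.6 -0.3] op0.00
a1.00 t5.7 clampTCP [ 36.3  -0.2 113.3] F [ 2.7  0.9 -0. ] op0.00
a0.75 t6.1 clampTCP [ 23.5  -0.3 107.5] F [ 1.4 -0.6  3.2] op-0.00
a0.55 t6.4 clampTCP [ 14.2  -0.2 100.1] F [ 1.5 -1.6  1.4] op0.00
a0.38 t6.7 clampTCP [ 7.6  0.1 92.7] F [ 0.4 -0.2  1.3] op0.00
a0.25 t6.9 clampTCP [ 3.6  0.3 86.5] F [-0.1  0.5  1. ] op-0.00
```

View pics/s2.png

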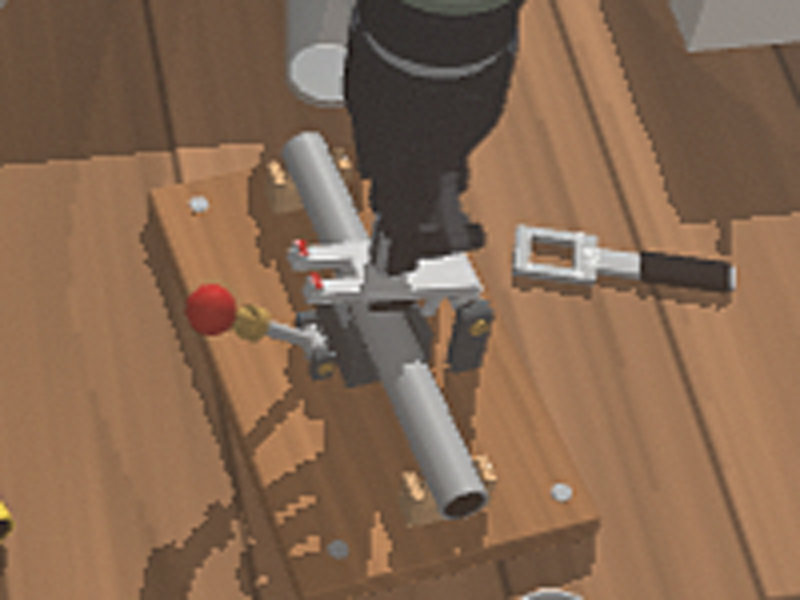

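The cap is over the tube, with its fork prongs at (330,255) and (345,290) and the bolt still out at (210,310). Now I'll feel for the liner in small steps.

Run:
```python
from h import *
def F():
    f=[]
    for _ in range(3): bot.dwell(0.03); f.append(bot.get_state()["contact_force"])
    return np.mean(f,0)
a=0.25; hist=[]
while a>-0.06:
    a-= 0.02 if a>0.16 else 0.008
    bot.movel(edge(a),max_speed=25); f=F(); n=np.linalg.norm(f)
    print("%.3f"%a,f.round(1),end=" | ")
    if f[2]>12.5 or n>15: break
bot.dwell(0.5); print(); st("held"); print(F())
```

```text
0.230 [-1.   0.2  3.1] | 0.210 [-1.6  0.8  5.2] | 0.190 [-2.   0.9  5.1] | 0.170 [-1.9  1.2  5.4] | 0.150 [-2.5  1.1  4.8] | 0.142 [-2.3  1.2  5.9] | 0.134 [-2.3  1.6  5.2] | 0.126 [-2.3  1.6  5.6] | 0.118 [-2.3  1.9  5.2] | 0.110 [-2.2  1.5  5.1] | 0.102 [-2.5  1.6  5.2] | 0.094 [-2.3  1.4  4.9] | 0.086 [-2.5  1.5  5.9] | 0.078 [-2.8  1.6  7.9] | 0.070 [-3.6  2.1  9.4] | 0.062 [-3.9  1.8 11.8] | 0.054 [-4.6  1.8 13.3] | 
held t13.4 clampTCP [ 0.   0.2 78.3] F [-4.4  1.9 12.9] op0.00
[-4.64892204  1.73733834 13.32378414]
```

The liner came to bear at about 0.08 rad. The push is now 13.3 N, which puts roughly 8 N on the tube. I'll go slightly firmer for margin, hold, and lift off.

Run:
```python
from h import *
bot.movel(edge(0.046),max_speed=15); bot.dwell(0.6); s=st("held")
p=np.array(s["tcp_pos"]); 
bot.movel(p+[0,0,85],max_speed=120); st("up")
q=W(-92,0,170); bot.movel(q,max_speed=200); bot.grip(0.6)
bot.movel(W(-180,0,220),max_speed=250)
st("clear")
for n in("side","top"): cv2.imwrite(f"pics/{n}3.png",imaging.capture(n))
c={}
for n,(x0,y0,x1,y1) in dict(side=(320,190,460,340),top=(260,120,420,240)).items():
    im=cv2.imread(f"pics/{n}3.png")
    cv2.imwrite(f"pics/{n}3c.png",cv2.resize(im[y0:y1,x0:x1],None,fx=4,fy=4,interpolation=cv2.INTER_CUBIC))
    hsv=cv2.cvtColor(im,cv2.COLOR_BGR2HSV)
    m=((hsv[...,0]<6)|(hsv[...,0]>174))&(hsv[...,1]>150)&(hsv[...,2]>60)
    k,l,t,ce=cv2.connectedComponentsWithStats(m.astype(np.uint8))
    for i in range(1,k):
        if t[i,4]>30 and x0<ce[i][0]<x1 and y0<ce[i][1]<y1: print(n,t[i],ce[i]); c[n]=ce[i]
if len(c)==2: b,e=tri(c["side"],c["top"]); print("ball",b,C(b),e)
```

```text
held t14.4 clampTCP [ 0.1  0.1 78.2] F [-5.   1.6 16.6] op-0.00
up t15.3 clampTCP [ -0.5   0.2 162.2] F [ 0.6  0.1 -0. ] op0.00
clear t17.0 clampTCP [-179.1   -0.3  220.4] F [ 0.7  0.3 -0. ] op0.60
side [347 251  12  13 119] [352.24369748 256.68907563]
```

View pics/side3c.png

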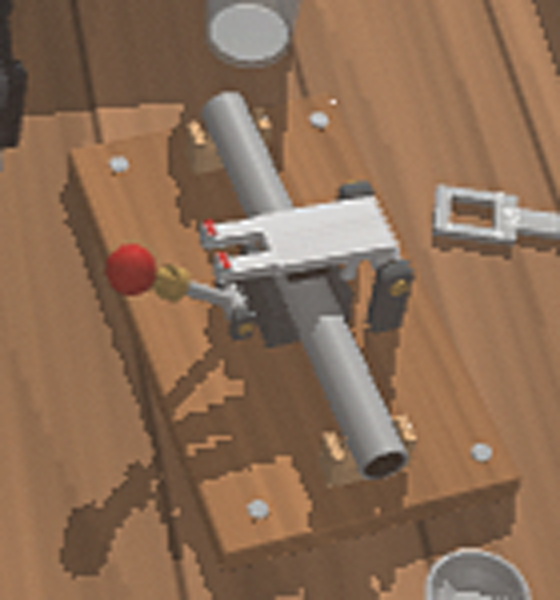

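View pics/top3c.png

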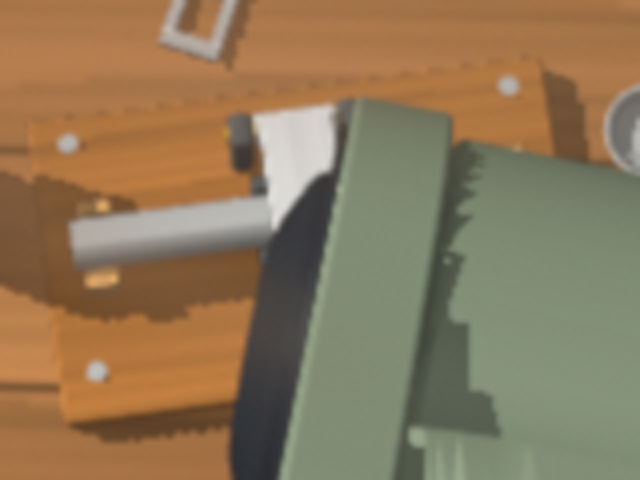

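The cap lies shut with its fork at side crop (225,245). The ball is unmoved at side (352,257), and the tube has not shifted. The arm hides the ball in the top view, so I'm using the earlier two-view fix. Next: grasp, pull and swing.

```bash
cat >> h.py <<'E'
BALL=np.array([519.43,12.91,81.04]); cb=C(BALL)
A0=np.arctan2(-(cb[0]+33),cb[2]-30); R0=np.hypot(cb[0]+33,cb[2]-30)
def tb(a,r,y=0.6): return W(-33-r*np.sin(a),y,30+r*np.cos(a)-19-2)
E
python3 - <<'E'
from h import *
print(cb,A0,R0)
p=tb(A0,R0)
bot.movel(p+[0,0,90],max_speed=200)
bot.movel(p,max_speed=90); st("at ball")
bot.grip(0.0,45); st("gripped")
cv2.imwrite("pics/s4.png",cv2.resize(imaging.capture("side")[180:330,300:500],None,fx=4,fy=4,interpolation=cv2.INTER_CUBIC))
E
```

```text
[-92.49305137   1.20351475  81.04      ] 0.8617249244769087 78.3868915166107
at ball t18.9 clampTCP [-92.    0.5  60.6] F [0.3 0.4 0.2] op0.60
gripped t19.3 clampTCP [-92.7   1.2  60.2] F [-1.2  3.   1.8] op0.28
```

View pics/s4.png

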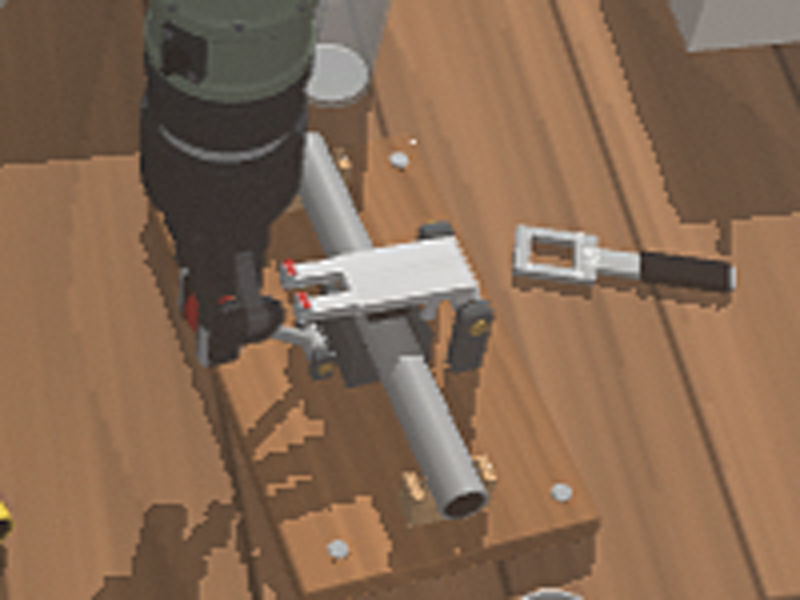

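The ball is pinched: the opening of 0.28 is about 24 mm, close to the 26 mm ball. Now I'll pull out 24 mm along the bolt and then swing, watching the force.

Run:
```python
from h import *
bot.movel(tb(A0,R0+12,1.2),max_speed=50); st("p12")
bot.movel(tb(A0,R0+24.5,1.2),max_speed=50); st("p24")
ok=True
for a in (0.75,0.63,0.5):
    bot.movel(tb(a,R0+24.5,1.2),max_speed=60); s=st("a%.2f"%a)
    if np.linalg.norm(s["contact_force"])>20: break
cv2.imwrite("pics/s5.png",cv2.resize(imaging.capture("side")[180:330,300:500],None,fx=4,fy=4,interpolation=cv2.INTER_CUBIC))
```

```text
p12 t19.7 clampTCP [-101.3    1.2   68.1] F [ 2.2  2.8 -3. ] op0.28
p24 t20.1 clampTCP [-110.9    1.1   76.3] F [ 3.3  2.7 -3.4] op0.27
a0.75 t20.5 clampTCP [-102.8    1.2   84.4] F [ 2.3  2.4 -4.7] op0.28
a0.63 t20.8 clampTCP [-93.1   1.2  92.3] F [ 1.3  1.9 -5.2] op0.27
a0.50 t21.2 clampTCP [-81.9   1.2  99.4] F [ 0.3  1.1 -5.3] op0.27
```

View pics/s5.png

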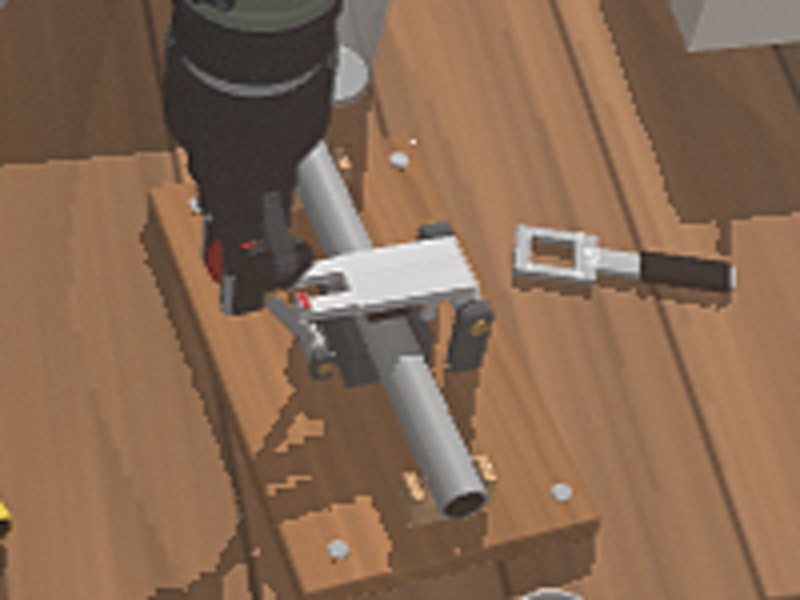

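The pull force of about 5 N matches the spring at 24 mm, and the bolt follows the gripper. I'll bring it upright.

Run:
```python
from h import *
for a in (0.38,0.27,0.17,0.09,0.04,0.015):
    bot.movel(tb(a,R0+24.5,1.2),max_speed=50); s=st("a%.2f"%a)
    if np.linalg.norm(s["contact_force"])>20: print("high");break
cv2.imwrite("pics/s6.png",cv2.resize(imaging.capture("side")[180:330,300:500],None,fx=4,fy=4,interpolation=cv2.INTER_CUBIC))
```

```text
a0.38 t21.7 clampTCP [-70.6   1.3 104.7] F [-0.4  2.3 -6. ] op0.28
a0.27 t22.0 clampTCP [-59.7   1.3 108.3] F [ 0.1  2.4 -5.4] op0.27
a0.17 t22.4 clampTCP [-49.8   1.2 110.5] F [-0.4  2.9 -5.6] op0.27
a0.09 t22.7 clampTCP [-41.7   1.2 111.5] F [-1.3  3.4 -5.6] op0.27
a0.04 t23.0 clampTCP [-36.6   1.3 111.9] F [-1.8  2.5 -5. ] op0.28
a0.01 t23.2 clampTCP [-34.3   1.2 111.9] F [-1.1  1.9 -5.9] op0.27
```

View pics/s6.png

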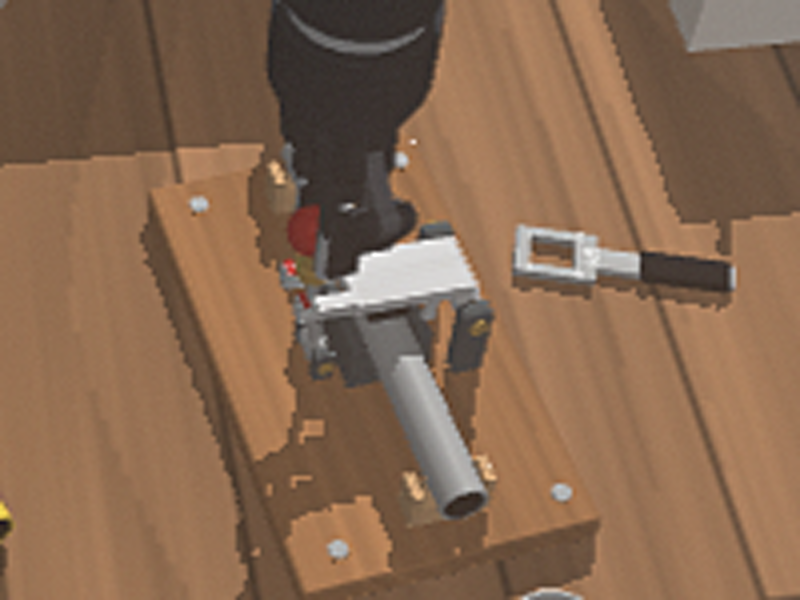

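The bolt is upright with the collar above the fork, and the ball is at crop (303,230). Next I'll lower it until the fork takes the spring load.

Run:
```python
from h import *
hit=bot.movel(tb(0.012,R0+11,1.2),max_speed=50,threshold=4.5); st("down %s"%hit)
k=11
while not hit and k>1:
    k-=0.8; bot.movel(tb(0.012,R0+k,1.2),max_speed=25); bot.dwell(0.05)
    f=bot.get_state()["contact_force"]; print("%.1f"%k,f.round(1),end="|")
    if f[2]>-0.6: break
print(); st("seat")
bot.grip(0.75); st("open"); bot.dwell(0.3)
p=np.array(bot.get_state()["tcp_pos"])
bot.movel(p+[0,0,100],max_speed=120); st("up")
bot.movel(W(-200,-150,230),max_speed=250)
bot.dwell(0.2); st("clear")
for n,(x0,y0,x1,y1) in dict(side=(320,190,460,340),top=(260,120,420,240)).items():
    im=imaging.capture(n);cv2.imwrite(f"pics/{n}7.png",im)
    cv2.imwrite(f"pics/{n}7c.png",cv2.resize(im[y0:y1,x0:x1],None,fx=4,fy=4,interpolation=cv2.INTER_CUBIC))
```

```text
down True t23.6 clampTCP [-33.7   1.4  98.5] F [0.2 0.5 4.2] op0.27

seat t23.6 clampTCP [-33.7   1.4  98.5] F [0.2 0.5 4.2] op0.27
open t24.0 clampTCP [-35.9   2.7  97.1] F [ 0.6  0.7 -0.5] op0.75
up t25.3 clampTCP [-36.5   2.9 196.4] F [-0.1  0.4 -0.7] op0.75
clear t26.6 clampTCP [-199.5 -149.3  229.7] F [-0.4  0.2 -1.1] op0.75
```

View pics/side7c.png

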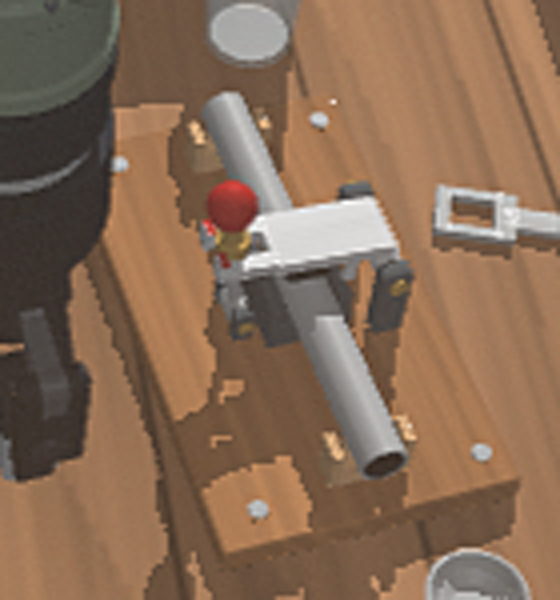

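View pics/top7c.png

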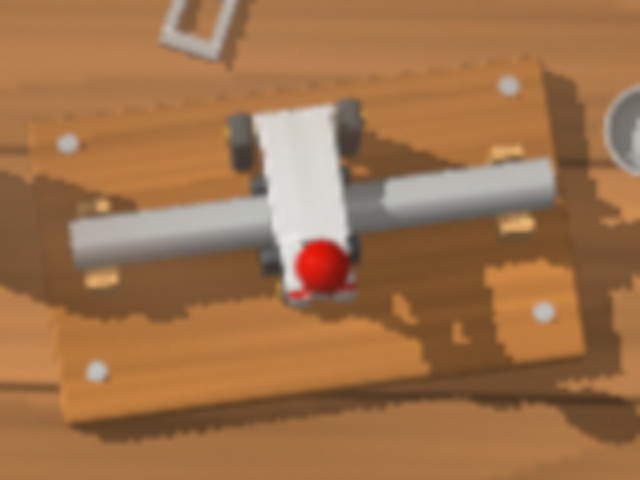

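The collar looks seated behind the lips (side crop 235,240), but contact came about 5 mm higher than I expected. I'll measure the ball before signing off.

Run:
```python
from h import *
c={}
for n,(x0,y0,x1,y1) in dict(side=(320,190,460,340),top=(260,120,420,240)).items():
    im=cv2.imread(f"pics/{n}7.png"); hsv=cv2.cvtColor(im,cv2.COLOR_BGR2HSV)
    m=((hsv[...,0]<6)|(hsv[...,0]>174))&(hsv[...,1]>150)&(hsv[...,2]>60)
    k,l,t,ce=cv2.connectedComponentsWithStats(m.astype(np.uint8))
    for i in range(1,k):
        if t[i,4]>20 and x0<ce[i][0]<x1 and y0<ce[i][1]<y1:
            print(n,t[i],ce[i])
            if t[i,4]>60: ys,xs=np.where(l==i); (u,v),r=cv2.minEnclosingCircle(np.c_[xs,ys].astype(np.float32)); print(u,v,r); c[n]=(t[i,0]+t[i,2]/2-.5,t[i,1]+t[i,3]/2-.5) if 0 else ce[i]
b,e=tri(c["side"],c["top"]); print("ball",b,C(b),e,"angle",np.arctan2(-(C(b)[0]+33),b[2]-30))
for x,z in((-33,113.8),(-33,119.5)): print(z,"expected px",proj("side",W(x,1.2,z)),proj("top",W(x,1.2,z)))
# fork lips: cap tip in side
for a in(0.03,0.055,0.08):
    g=lambda cx,cy,cz: W(42+cx*np.cos(a)+cz*np.sin(a),cy,60-cx*np.sin(a)+cz*np.cos(a))
    print(a,"lip tops crop side",[((proj("side",g(-94,y,19))-[320,190])*4).round() for y in(16,-16)])
```

```text
side [371 235  13  13 107] [377.39252336 240.61682243]
376.70001220703125 241.6999969482422 7.083894729614258
top [333 180  15  14 140] [340.14285714 186.65714286]
339.4277038574219 187.9939727783203 8.14722728729248
ball [569.34655709  20.71332832 116.69277196] [-41.97023879   1.20717007 116.69277196] 1.2243971655087869 angle 0.10310467380549988
113.8 expected px [381.24765996 240.61865562] [339.44097566 181.92457414]
119.5 expected px [381.49224312 238.84425702] [339.56154309 181.25437611]
0.03 lip tops crop side [array([196., 227.]), array([216., 275.])]
0.055 lip tops crop side [array([197., 224.]), array([218., 272.])]
0.08 lip tops crop side [array([199., 221.]), array([219., 269.])]
```

Run:
```python
import cv2,numpy as np
a=cv2.imread("pics/side7.png")[225:285,360:430]; b=cv2.imread("pics/top7.png")[140:200,310:380]
f=lambda i:cv2.resize(i,(400,343),interpolation=cv2.INTER_CUBIC)
cv2.imwrite("pics/z7.png",np.hstack([f(a),f(b)]))
```

```text
(no output)
```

View pics/z7.png

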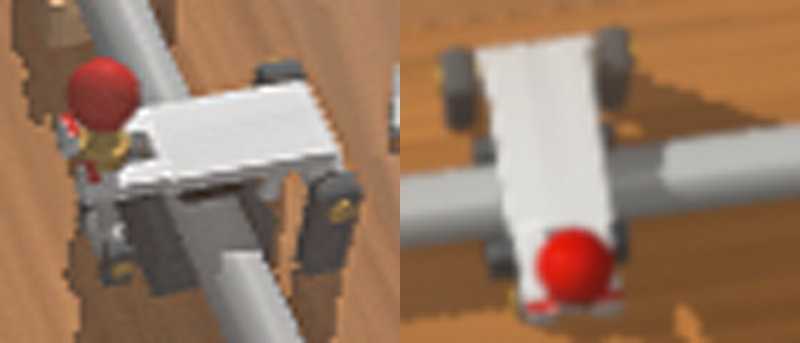

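The ball leans about 8 mm (roughly 0.09 rad) outward. The collar is therefore either against the lips or perched on them. I'll nudge the ball gently towards upright with shut fingers from the -x side; the bolt's stop limits the travel.

Run:
```python
from h import *
bot.grip(0.0)
bot.movel(W(-85,1.2,160),max_speed=220)
bot.movel(W(-85,1.2,109),max_speed=120); st("beside")
hit=bot.movel(W(-64,1.2,109),max_speed=50,threshold=3); st("near %s"%hit)
x=-64
while x<-54:
    x+=1; bot.movel(W(x,1.2,109),max_speed=20); bot.dwell(.04); f=RC.T@bot.get_state()["contact_force"]; print(x,f.round(1),end="|")
    if f[0]<-6: break
print(); st("pushed")
bot.movel(W(-100,1.2,112),max_speed=100)
bot.movel(W(-200,-150,230),max_speed=250); st("clear")
c={}
for n in("side","top"):
    im=imaging.capture(n);cv2.imwrite(f"pics/{n}8.png",im)
    hsv=cv2.cvtColor(im,cv2.COLOR_BGR2HSV)
    m=((hsv[...,0]<6)|(hsv[...,0]>174))&(hsv[...,1]>150)&(hsv[...,2]>60)
    k,l,t,ce=cv2.connectedComponentsWithStats(m.astype(np.uint8))
    for i in range(1,k):
        if t[i,4]>60 and abs(ce[i]-proj(n,W(-38,1,115))).max()<25: print(n,t[i],ce[i]); c[n]=ce[i]
b,e=tri(c["side"],c["top"]); print("ball",C(b),e,"angle",np.arctan2(-(C(b)[0]+33),b[2]-30))
a=cv2.imread("pics/side8.png")[225:285,360:430]; b=cv2.imread("pics/top8.png")[140:200,310:380]
f=lambda i:cv2.resize(i,(400,343),interpolation=cv2.INTER_CUBIC)
cv2.imwrite("pics/z8.png",np.hstack([f(a),f(b)]))
```

```text
beside t28.9 clampTCP [-84.9   0.7 109.5] F [-0.2  0.3  0.4] op0.00
near False t29.5 clampTCP [-63.8   1.3 108.9] F [ 0.3 -0.4 -0.4] op0.00
-63 [-0.7  0.  -0.2]|-62 [ 0.1 -0.5 -0.7]|-61 [-1.7  0.7  1. ]|-60 [-2.2  0.2  0.6]|-59 [-2.3  0.7  1. ]|-58 [-1.6 -0.8  0.9]|-57 [-1.7  1.3  1.8]|-56 [-4.2 -0.5  3.8]|-55 [-7.  -0.1  5.8]|
pushed t32.1 clampTCP [-56.4   1.2 108.8] F [-6.9 -1.2  5.8] op0.00
clear t33.8 clampTCP [-200.  -149.3  229.3] F [0.1 0.1 0.8] op-0.00
side [376 235  12  12  91] [381.97802198 239.76923077]
top [334 176  13  12 125] [339.672 181.72 ]
ball [-32.58410071   0.79756541 116.64339343] 1.381457848711002 angle -0.004800090052061361
```

View pics/z8.png

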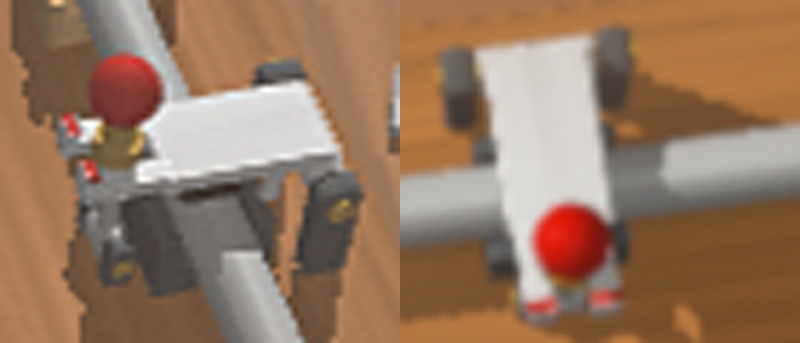

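The bolt is now upright (measured -0.005 rad). The ball is at z 116.6, which puts the knob 8.1 mm out, inside the 2 to 9 mm latched range. As a cross-check, I'll take the cap angle from the red lip marks, compare the collar height with the prong top, and check that the tube has not moved.

Run:
```python
from h import *
P={}
for n in("side","top"):
    im=cv2.imread(f"pics/{n}8.png"); hsv=cv2.cvtColor(im,cv2.COLOR_BGR2HSV)
    m=((hsv[...,0]<8)|(hsv[...,0]>172))&(hsv[...,1]>110)&(hsv[...,2]>60)
    k,l,t,ce=cv2.connectedComponentsWithStats(m.astype(np.uint8)); ref=proj(n,W(-50,0,87))
    P[n]=[ce[i] for i in range(1,k) if 2<t[i,4]<60 and abs(ce[i]-ref).max()<14]
    print(n,[p.round(1) for p in P[n]],[t[i,4] for i in range(1,k) if 2<t[i,4]<60 and abs(ce[i]-ref).max()<14])
P["side"].sort(key=lambda p:p[1]); P["top"].sort(key=lambda p:p[0])
if len(P["side"])==len(P["top"])==2:
    for s,t in zip(P["side"],P["top"]):
        X,e=tri(s,t); c=C(X); print("lip",c.round(1),e.round(1),"cap angle",np.arctan2(c[2]-60,42-c[0])-np.arctan2(19,91))
d=[]
for n,b in(("side",(320,190,460,340)),("top",(260,120,420,240))):
    a=cv2.imread(f"pics/{n}0.png");z=cv2.imread(f"pics/{n}8.png")
    dd=cv2.absdiff(a,z).max(2); d.append(dd)
    cv2.imwrite(f"pics/d{n}.png",dd[b[1]-60:b[3]+80,b[0]-120:b[2]+120])
for n in("side","top"):
    dd=d[0 if n=="side" else 1]
    for y in(-119,119):
        u=proj(n,W(0,y,46.5)).astype(int); print(n,y,"tube-end diff max",dd[u[1]-6:u[1]+7,u[0]-6:u[0]+7].max())
```

```text
side [array([372.2, 246.3]), array([375.7, 254.2])] [np.int32(6), np.int32(6)]
top [array([345.5, 191.5]), array([334.2, 193.2])] [np.int32(12), np.int32(9)]
lip [-46.9  12.   86.2] 1.2 cap angle 0.08068418138115657
lip [-46.8  -9.6  87.5] 0.9 cap angle 0.09448552959037831
side -119 tube-end diff max 9
side 119 tube-end diff max 10
top -119 tube-end diff max 2
top 119 tube-end diff max 3
```

The lip marks give a cap angle of about 0.088 rad. With the ball's box centre (z about 114), the collar underside is at about 14 mm in the cap frame. The tube ends show no change in either view, and the arm is clear. Handing in.

Run:
```python
from h import *
st("before"); print(bot.sign_off())
```

```text
before t33.9 clampTCP [-200.  -148.9  229.1] F [-0.2  0.  -0.2] op-0.00
the job is handed in; nothing more can be done
None
```

I swung the cap over the tube, pressed it home and latched the swing bolt. The job was handed in at about 34 s of the 58 s allowed; sign-off reports no verdict.

- **Cap:** The liner came to bear at about 0.08 rad. I pressed to about 17 N and held it with the bolt still out at about 0.86 rad, which I estimate put 8–10 N on the tube.
- **Bolt:** I pinched the ball, pulled the knob out 24 mm, brought the bolt upright and let the collar down onto the fork.

**What disagreed along the way**
- After I let go, the bolt leaned about 0.1 rad, against or on the lips. I pushed the ball upright with shut fingers, using about 7 N.
- The collar's height in the cap frame came out at 16 mm from the ball's mask centroid and about 14 mm from its outline box. Both are inside the 10–17 mm allowed.

**Last checks**
- **Bolt angle:** about 0 rad.
- **Collar:** it lies behind the lips in both views.
- **Cap angle:** about 0.09 rad.
- **Tube:** both ends are unchanged in both pictures.
- **Bystanders:** the arm met nothing unexpected near them, but I did not measure them one by one.
- **Clamping force:** I could not measure the final force on the tube; I infer it from the press and the cap's hinge friction.

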